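# Focus a dish viewer by counted clicks

### The arm

A 6-joint arm with a two-finger parallel gripper is mounted at the origin on the work surface. World frame = base frame: x ahead of the robot, y to its left, z up, the work surface at z = 0. Lengths are in m, angles in rad, forces in N, time in s.
With the tool pointing down it reaches from about 0.375 to 0.9 m from the base axis. Payload 3.1 kg.
Tool frame: the origin (TCP) lies at the centre of the arm's flange, where the gripper is bolted on; the fingertips stand 182 mm ahead of it and the grasp point (between the pads) lies 164 mm ahead of it; z points along the fingers, x is the direction in which the jaws open and shut, and the axes are right-handed (so a half turn about z gives the same grasp; the last joint's range is limited). The gripper opens to 87 mm and grips with 3 to 60 N. Pads are 19 mm wide; open, the fingers measure 117 mm over their backs; the gripper's body (75 mm by 190 mm) begins 51 mm behind the grasp point.
Start: joints at [1.167, 0.527, 1.433, -0, 1.181, -0.178], TCP at [0.14, 0.609, 0.405] pointing down, gripper open.
Joint ranges: [-3.08, 3.08], [-0.75, 2.2], [0.22, 2.44], [-1.43, 4.57], [0, 2.65], [-2.85, 2.85]. Speed limits (rad/s): [2.79, 2.79, 3.14, 3.14, 3.14, 3.14].

### API

Orientations are given as a unit quaternion [x, y, z, w].
In Python, from rig import status, eyes, robot gives the robot as it stands. The module is installed in compiled form; this text tells all that it offers.
- The arm moves only by the tool step_arm, never from a script. Its argument "steps" is a list of rows, each a list of 7 numbers: the closure, from -1 (fully open) to 1 (shut), so that 0 is half open, then the shift along the tool's x, y, z each as a share of 0.025 m, from -1 to 1, then the turn, a rotation vector about the tool's x, y, z each as a share of 8 degrees, from -1 to 1. In form: [[jaw, dx, dy, dz, rx, ry, rz], ...]. A call has exactly 10 rows; each row shifts and turns the commanded pose from where the row before left it, along the tool's axes as they then stand; what a row does not reach is not made up. A row lasts 1/10 s, in which the tool goes at most 50 mm and 8.59 degrees, less where a joint would pass 70% of its speed; a pose out of reach is approached as far as the arm can. A call with a number of a shift or a turn outside -1 to 1 is refused whole. A call with a gripper value outside its range is refused whole. The fingers move at their own pace and stop on an object; "squeeze" is the grip in N (left out, the last holds). Time passes only in rows, so rows that do not move let the fingers close, or fill a call up. It gives the time, the measured TCP pose, the force and the opening at its end, in the units of the state.
- status.get_obs(): the state, without advancing time (a new reading comes with each control period).
- eyes.camera(name): name is "scene" or "side" or "wrist"; returns (picture, depth): 400x640x3 uint8, red, green, blue; 400x640 float32, m along the optical axis (not along the pixel's ray), 0 where there is no reading.
- eyes.camera_info(name): a dict with "K" (3x3 intrinsics, pixels), "k1" (the pictures are not rectified: a ray, as slopes to the right and down, at radius r is drawn at 1 + k1 r^2 times it, then the intrinsics apply), "R" (3x3) and "t" (3): a world point X has camera coordinates R X + t. Camera axes: x right, y down, z forward; pixel columns grow to the right and rows downward; lengths in m; the calibration is good to about 2 mm. A picture is of the moment at which its call begins: read the wrist's pose just before it. camera_info takes no time and is no camera call; for the wrist camera it gives the pose at the moment of the call.
- robot.hand_in(): hands the job in, once; it reports no verdict.
The state is a dict: "time": time; "q": joint angles; "joint_velocities": joint speeds; "joint_torque": joint torques, N m; "position": TCP position; "tool_rot": TCP orientation; "ft_force": force on the tool from outside, world axes, zero at the start; "moment": the same for the moment, N m; "grip_width": finger opening in m.
Only numpy, scipy, OpenCV 4.12 (cv2) and the standard library are available. Lean on these libraries where they do the work, as an engineer would, in place of code of your own. Each camera call takes 0.05 s, during which the arm holds its last target.

### The job

Set up the sealed culture dish for viewing. First wind the viewer's round black focus knob anticlockwise (seen from above) all the way to its stop; then, with the knob still at the stop, set the dish down gently, lid up and centred on the round lit window; then turn the knob clockwise exactly five clicks from the stop and let go. Leave the other things on the bench where they are.

Things in the scene. Friction and masses are not known exactly. Their poses are not given: they have to be found in the camera images.
- knob_axis (a point): Point on the vertical axis of the round black focus knob, half-way up its grip. It belongs to the fixed housing and does not turn. The knob is a fluted cylinder 40 mm in diameter with a white line on top; its top is 12 mm above this point, its underside 18 mm and the viewer's flat deck 20 mm below it. It may be gripped at any yaw.
- dial (a point): Centre of the knob's dial on the deck (on the knob axis, 70 mm above the table). Clicks are 24 degrees apart. The hard stop, anticlockwise, lies in a click's rest position (white line at the red tick); 10 clicks lie clockwise of it. Between clicks the knob resists with about 0.1 N m at most; let go, it settles in the nearest one. It starts 2 to 4 clicks clockwise of the stop.
- window (a point): Centre of the round lit window on top of the viewer: the flat top of a round post 42 mm in diameter that rises 14 mm from the deck, 84 mm above the table. Its axes are the housing's: the knob axis lies 140 mm away along -y. The viewer is a fixed white box 196 by 286 mm (x by y) and 70 mm high.
- focus_pointer (a joint): Height of the small red focus pointer on the scale at the viewer's far (+x) side, in m: 0 with the knob at its stop, 0.5 mm higher for each click clockwise (2.5 mm after five clicks), so that a single noisy reading cannot tell one click from the next. It is driven by the knob and must not be handled.
- dish_center (a point): Centre, half-way up, of the sealed culture dish: a rigid, shallow round dish 56 mm in diameter over the lid and 16 mm high, about 28 to 53 g, amber base, clear lid, green band. Its own z axis points out of the lid. It starts lid up on the table. On the window its base overhangs the post by 7 mm all round.
- reagent: White reagent bottle with a red cap, 52 mm in diameter, 115 mm high; origin at the centre of its underside. Leave it alone.
- beaker: Empty glass beaker, 72 mm in diameter, 85 mm high; origin at the centre of its underside. Leave it alone.
- slide_box: Blue and white slide box, 87 by 62 mm and 34 mm high; origin at the centre of its underside. Leave it alone.
- stain: Small amber bottle, 34 mm in diameter, 70 mm high; origin at the centre of its underside. Leave it alone.
- dish_stack: Stack of three large dishes, 90 mm in diameter, 45 mm high; origin at the centre of its underside. Leave it alone.
- counter: Green tally counter, 100 by 65 mm and 33 mm high; origin at the centre of its underside. Leave it alone.

How it is judged:
By the outcome, as a careful person would: the job done as asked, in the order asked, and still so for the second after the job is handed in, with the robot touching nothing.
It also fails if it takes over 72 s, if anything falls off the work surface, if the arm or the gripper's body presses on something with over 40 N, if the wrist force passes 120 N, or if a joint passes its speed limit or range.

## Working session

There is one attempt and no reset: what is moved stays moved. The work goes in short steps, Python scripts to look and compute and a tool call to move; the robot and the scene stay as the last step left them, time stands still between calls to the robot, and variables do not carry over. Pictures are saved under pics/ and viewed, and the job is handed in when it is done.

Besides the shell and the picture viewer there is one more tool, called after "Request:" by a JSON object that holds its "op" and its "data", one argument or row to a line. step_arm: Moves the arm, as the interface text tells. Its arguments: {"type":"object","properties":{"steps":{"type":"array"},"squeeze":{"type":"number"}},"required":["steps"]}

```bash
mkdir -p pics; cat > h.py <<'E'
import numpy as np, cv2
from rig import status, eyes, robot
def save(name,img,n): cv2.imwrite(f'pics/{n}.png',img[:,:,::-1])
def ray(ci,u,v):
    K=np.array(ci['K']);k1=ci['k1']
    p=cv2.undistortPoints(np.array([[[u,v]]],float),K,np.array([k1,0,0,0.]))[0,0]
    R=np.array(ci['R']);t=np.array(ci['t'])
    return -R.T@t, R.T@np.array([p[0],p[1],1.])
def onplane(ci,u,v,z):
    o,d=ray(ci,u,v); return o+d*(z-o[2])/d[2]
def proj(ci,X):
    K=np.array(ci['K']);R=np.array(ci['R']);t=np.array(ci['t'])
    r,_=cv2.Rodrigues(R)
    return cv2.projectPoints(np.array([X],float),r,t,K,np.array([ci['k1'],0,0,0.]))[0].reshape(-1)
E
python3 - <<'E'
from h import *
np.set_printoptions(precision=4,suppress=True)
o=status.get_obs(); print(o)
for n in ['scene','side','wrist']:
    ci=eyes.camera_info(n); im,d=eyes.camera(n); save(n,im,n+'0'); np.savez(f'pics/{n}0.npz',im=im,d=d,**ci); print(n,ci, -np.array(ci['R']).T@np.array(ci['t']))
E
```

```text
{'time': 0.0, 'q': array([ 1.1665,  0.5284,  1.4339,  0.    ,  1.1814, -0.1785]), 'joint_velocities': array([-0.0014,  0.0008,  0.0003,  0.0012, -0.0007,  0.0009]), 'joint_torque': array([ -0.0013, -44.0048, -17.6588,   0.0632,   0.0584,  -0.0002]), 'position': array([0.1398, 0.6088, 0.4038]), 'tool_rot': array([ 0.7823,  0.6229, -0.0009,  0.0005]), 'ft_force': array([-0.386 ,  0.4987, -0.1187]), 'moment': array([-0.0079, -0.0447, -0.03  ]), 'grip_width': 0.08710589128423091}
scene {'K': array([[401.7682,   0.    , 325.1016],
       [  0.    , 401.7682, 198.2499],
       [  0.    ,   0.    ,   1.    ]]), 'k1': -0.0054573891170871525, 'R': array([[ 0.2425,  0.9701,  0.0137],
       [ 0.6737, -0.1582, -0.7218],
       [-0.698 ,  0.1843, -0.6919]]), 't': array([-0.0667, -0.2984,  1.6966])} [ 1.4016 -0.2951  0.9595]
side {'K': array([[365.4983,   0.    , 312.4722],
       [  0.    , 365.4983, 201.7465],
       [  0.    ,   0.    ,   1.    ]]), 'k1': -0.045302052677910244, 'R': array([[ 0.6901, -0.7235, -0.0186],
       [-0.4741, -0.4325, -0.7669],
       [ 0.5468,  0.538 , -0.6415]]), 't': array([-0.3965,  0.2946,  0.8345])} [-0.043  -0.6084  0.7539]
wrist {'K': array([[316.1294,   0.    , 316.5173],
       [  0.    , 316.1294, 200.2325],
       [  0.    ,   0.    ,   1.    ]]), 'k1': 0.021641826949561793, 'R': array([[ 0.224 ,  0.9746, -0.0018],
       [ 0.9457, -0.2169,  0.2421],
       [ 0.2356, -0.056 , -0.9702]]), 't': array([-0.6237, -0.0292,  0.3895])} [0.0756 0.6233 0.3839]
```

View pics/scene0.png

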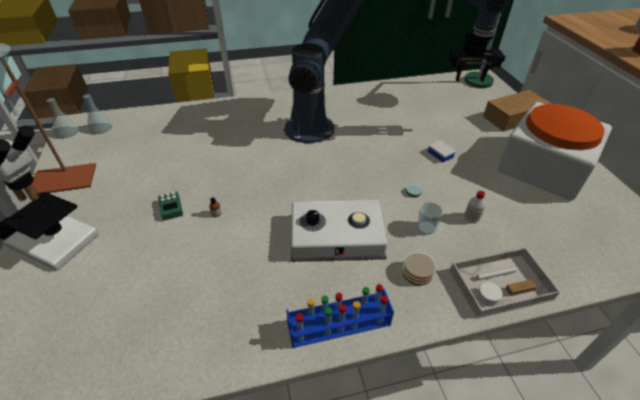

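View pics/side0.png

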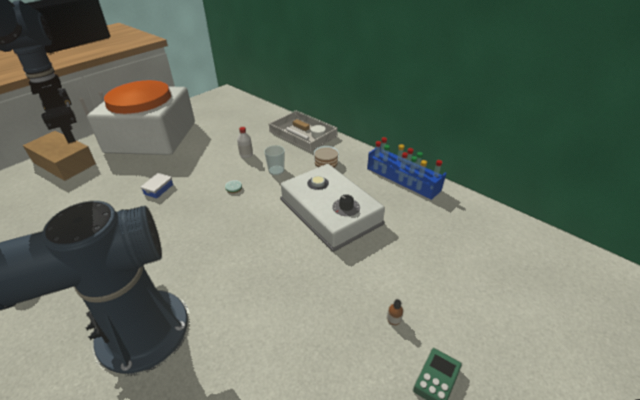

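View pics/wrist0.png

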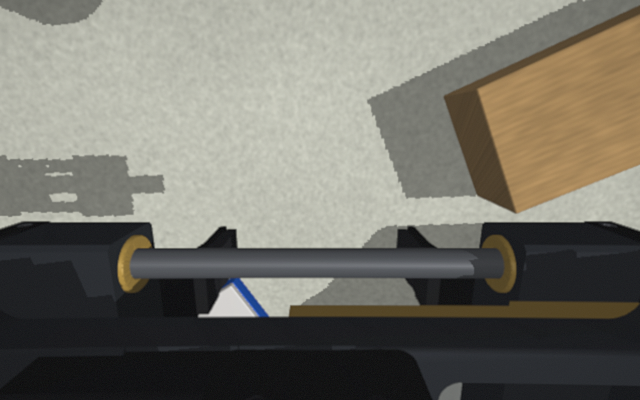

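The scene view shows the knob at about (313,217), the lit window at (359,219), the dish at (413,190), and the beaker and reagent bottle just beyond the dish. The side view has the knob at (346,203), window at (318,182) and dish at (233,187). I'll measure these from zoomed crops.

```bash
python3 - <<'E'
from h import *
np.set_printoptions(precision=4,suppress=True)
S={n:dict(np.load(f'pics/{n}0.npz')) for n in ['scene','side']}
s=S['scene'];e=S['side']
def tri(a,b):
    o1,d1=ray(s,*a);o2,d2=ray(e,*b)
    A=np.c_[d1,-d2];x=np.linalg.lstsq(A,o2-o1,rcond=None)[0]
    p,q=o1+d1*x[0],o2+d2*x[1];return (p+q)/2,np.linalg.norm(p-q)
for n,a,b,z in [('knob',(313,217),(346,203),.09),('win',(359,219),(318,182),.084),('dish',(413,190),(233,187),.012),('beaker',(430,218),(275,160),.04),('reag',(475,208),(244,142),.06),('stain',(214,208),(396,313),.035),('stack',(419,269),(326,158),.03),('counter',(171,205),(438,375),.02),('slide',(441,151),(157,186),.02)]:
    print(n,tri(a,b),onplane(s,*a,z)[:2],onplane(e,*b,z)[:2])
def crop(n,x0,y0,w,h,f,out):
    im=S[n]['im'][y0:y0+h,x0:x0+w]; cv2.imwrite(f'pics/{out}.png',cv2.resize(im,None,fx=f,fy=f,interpolation=cv2.INTER_CUBIC)[:,:,::-1])
crop('scene',280,170,160,100,5,'c1'); crop('side',220,130,180,120,4,'c2')
E
```

```text
knob (array([ 0.5891, -0.1183,  0.0832]), np.float64(0.0030252857416770574)) [ 0.5945 -0.1183] [ 0.5825 -0.1251]
win (array([0.6191, 0.0181, 0.0723]), np.float64(0.0022678823930429195)) [0.6286 0.0151] [0.6074 0.0059]
dish (array([0.4695, 0.2707, 0.006 ]), np.float64(0.0006145530765062897)) [0.4756 0.2668] [0.4654 0.2641]
beaker (array([0.641 , 0.2473, 0.0426]), np.float64(0.0037445468599827192)) [0.6374 0.2509] [0.6428 0.2476]
reag (array([0.6355, 0.4095, 0.05  ]), np.float64(0.006576452786841338)) [0.6467 0.3979] [0.6273 0.4006]
stain (array([ 0.4206, -0.4104,  0.025 ]), np.float64(0.0002629863799620567)) [ 0.431  -0.4091] [ 0.4143 -0.4133]
stack (array([0.7989, 0.1461, 0.0178]), np.float64(0.0020176366610572165)) [0.8062 0.1414] [0.7846 0.1323]
counter (array([ 0.363 , -0.5508,  0.0146]), np.float64(0.0031710780518114014)) [ 0.3687 -0.5478] [ 0.3604 -0.5528]
slide (array([0.2919, 0.4623, 0.0132]), np.float64(0.0005172683657542253)) [0.2996 0.4572] [0.2888 0.452 ]
```

View pics/c1.png

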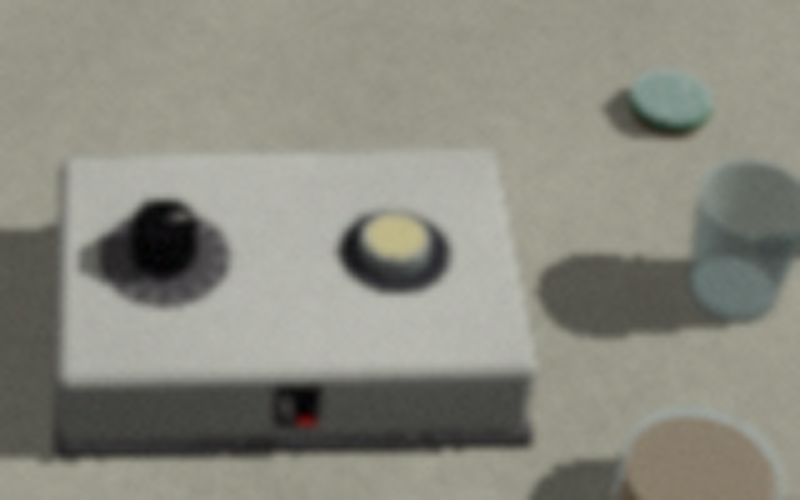

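View pics/c2.png

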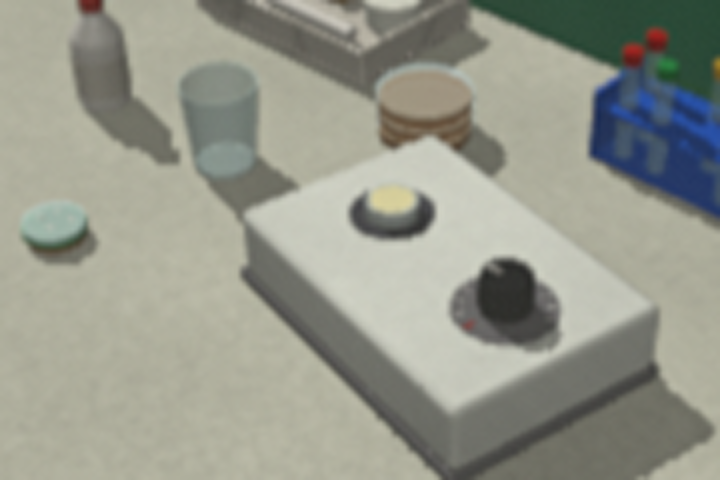

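Request:
{"op": "step_arm", "data": {
  "steps": [
    [-1,-0.8,0.985,0,0,0,0],
    [-1,-0.8,0.985,0,0,0,0],
    [-1,-0.8,0.985,0,0,0,0],
    [-1,-0.8,0.985,0,0,0,0],
    [-1,-0.8,0.985,0,0,0,0],
    [-1,-0.8,0.985,0,0,0,0],
    [-1,-0.8,0.985,0,0,0,0],
    [-1,-0.8,0.985,0,0,0,0],
    [-1,-0.8,0.985,0,0,0,0],
    [-1,-0.8,0.985,0,0,0,0]
  ],
  "squeeze": 20
}}

```text
time: 1.15
position: [0.3357, 0.3579, 0.4046]
tool_rot: [0.782, 0.623, -0.0, 0.0]
ft_force: [0.2, -0.2, 0.6]
grip_width: 0.0868
```

Request:
{"op": "step_arm", "data": {
  "steps": [
    [-1,-0.8,0.985,0,0,0,0],
    [-1,-0.8,0.985,0,0,0,0],
    [-1,-0.8,0.985,0,0,0,0],
    [-1,-0.8,0.985,0,0,0,0],
    [-1,-0.8,0.985,0,0,0,0],
    [-1,-0.8,0.985,0,0,0,0],
    [-1,-0.8,0.985,0,0,0,0],
    [-1,-0.8,0.985,0,0,0,0],
    [-1,-0.8,0.985,0,0,0,0],
    [-1,-0.8,0.985,0,0,0,0]
  ]
}}

```text
time: 2.15
position: [0.5309, 0.1079, 0.4045]
tool_rot: [0.782, 0.623, -0.0, -0.0]
ft_force: [-0.1, 0.4, 0.1]
grip_width: 0.0867
```

Request:
{"op": "step_arm", "data": {
  "steps": [
    [-1,-0.8,0.985,0,0,0,0],
    [-1,-0.8,0.985,0,0,0,0],
    [-1,-0.8,0.985,0,0,0,0],
    [-1,-0.8,0.985,0,0,0,0],
    [-1,-0.8,0.985,0,0,0,0],
    [-1,-0.8,0.985,0,0,0,0],
    [-1,-0.6,0.6,0,0,0,0],
    [-1,0,0,0,0,0,0],
    [-1,0,0,0,0,0,0],
    [-1,0,0,0,0,0,0]
  ]
}}

```text
time: 3.15
position: [0.658, -0.058, 0.4044]
tool_rot: [0.782, 0.623, -0.0, -0.001]
ft_force: [-0.3, -0.0, 0.1]
grip_width: 0.0871
```

```bash
cat >> h.py <<'E'
np.set_printoptions(precision=4,suppress=True)
def shot(n,tag):
    ci=eyes.camera_info(n); im,d=eyes.camera(n); save(n,im,tag); np.savez(f'pics/{tag}.npz',im=im,d=d,**ci); return ci,im,d
def ob():
    o=status.get_obs()
    for k in ['time','q','position','tool_rot','ft_force','moment','grip_width']: print(k,o[k])
    return o
E
python3 - <<'E'
from h import *
ob(); shot('wrist','w1')
E
```

```text
time 3.15
q [-0.2568  0.5773  1.3367  0.0004  1.2295 -1.6027]
position [ 0.658  -0.058   0.4044]
tool_rot [ 0.782   0.6232 -0.0004 -0.0009]
ft_force [-0.2771 -0.0364  0.1351]
moment [ 0.0564 -0.0301  0.0084]
grip_width 0.08714598363477823
```

View pics/w1.png

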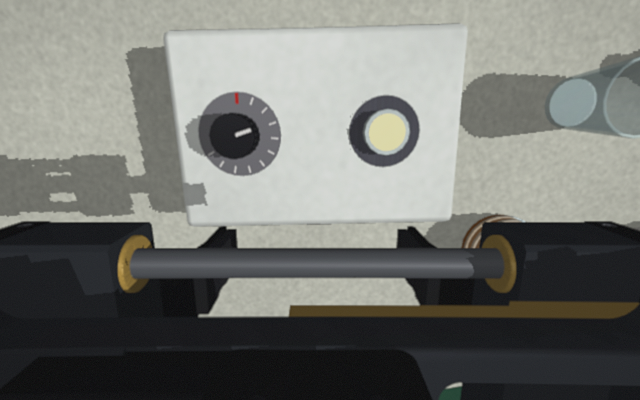

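Wrist view: the dial disc is centred at about (240,134) with the red tick at (237,98). The white line points right, slightly up, so roughly 3 clicks clockwise. The window disc is at (387,132). Measuring now.

```bash
python3 - <<'E'
from h import *
s=dict(np.load('pics/w1.npz')); im=s['im']; hsv=cv2.cvtColor(im,cv2.COLOR_RGB2HSV)
def cen(m,z,box,tag):
    x0,y0,x1,y1=box; mm=np.zeros_like(m); mm[y0:y1,x0:x1]=m[y0:y1,x0:x1]
    cs,_=cv2.findContours(mm,cv2.RETR_EXTERNAL,cv2.CHAIN_APPROX_NONE); c=max(cs,key=cv2.contourArea)
    P=np.array([onplane(s,*p,z) for p in c[:,0]])
    # circle fit on metric points
    A=np.c_[2*P[:,:2],np.ones(len(P))]; x=np.linalg.lstsq(A,(P[:,:2]**2).sum(1),rcond=None)[0]
    r=np.sqrt(x[2]+x[:2]@x[:2]); res=np.hypot(*(P[:,:2]-x[:2]).T)-r
    k=np.abs(res)<2*np.std(res); x=np.linalg.lstsq(A[k],(P[k,:2]**2).sum(1),rcond=None)[0]
    print(tag,'pix',cv2.minEnclosingCircle(c)[0],'area',cv2.contourArea(c),'xy',x[:2],'r',np.sqrt(x[2]+x[:2]@x[:2]),'std',res.std()); return x[:2]
g=im.max(2)
y=((hsv[:,:,1]>50)&(hsv[:,:,2]>150)).astype(np.uint8)
w=cen(y,.084,(340,90,430,170),'yellow')
cen((g<45).astype(np.uint8)*1,.102,(200,90,285,180),'knobblack')
cen((g<130).astype(np.uint8),.07,(213,90,285,178),'dial')
print(im[134,215],im[100,215],im[165,245],im[130,275],im[132,356], im[132,410],im[132,370:410:4,:].tolist())
# pointer line and tick
r=((im[:,:,0].astype(int)-im[:,:,1])>60); ys,xs=np.nonzero(r[85:110,220:260]); t=np.array([xs.mean()+220,ys.mean()+85]); print('tick',t,onplane(s,*t,.07))
b=(g[120:150,215:258]>120); ys,xs=np.nonzero(b); L=np.c_[xs+215,ys+120]; P=np.array([onplane(s,*p,.102)[:2] for p in L]); print(len(L),P.mean(0)); v=np.linalg.svd(P-P.mean(0))[2][0];print('linedir',v,np.degrees(np.arctan2(v[1],v[0])))
# box corners z=.07 approx
gray=cv2.cvtColor(im,cv2.COLOR_RGB2GRAY); bm=(gray>190).astype(np.uint8)
cs,_=cv2.findContours(bm[0:230],cv2.RETR_EXTERNAL,cv2.CHAIN_APPROX_NONE);c=max(cs,key=cv2.contourArea);print(cv2.contourArea(c))
for p in cv2.boxPoints(cv2.minAreaRect(c)): print(p,onplane(s,*p,.07))
print('tri w->', w)
E
python3 - <<'E'
import cv2
im=cv2.imread('pics/w1.png')[80:190,180:440]; cv2.imwrite('pics/w1c.png',cv2.resize(im,None,fx=3,fy=3,interpolation=cv2.INTER_CUBIC))
E
```

```text
yellow pix (386.72247314453125, 131.596923828125) area 955.0 xy [0.6173 0.0182] r 0.015972999231927097 std 0.00025425486859643293
knobblack pix (234.1119384765625, 134.90298461914062) area 1640.0 xy [ 0.5893 -0.1164] r 0.019782280501238026 std 0.0009604135615726625
dial pix (239.5389404296875, 133.23155212402344) area 4491.0 xy [ 0.5904 -0.1164] r 0.036902001794457594 std 0.0032631445394718022
[35 36 39] [109 108 113] [106 104 109] [109 108 112] [52 53 58] [ 95  97 102] [[220, 217, 170], [219, 216, 171], [219, 216, 170], [220, 216, 170], [220, 215, 171], [219, 215, 170], [220, 216, 170], [219, 216, 170], [220, 216, 170], [189, 196, 189]]
tick [236.25    98.1389] [ 0.5559 -0.1125  0.07  ]
72 [ 0.5879 -0.1082]
linedir [ 0.0961 -0.9954] -84.48420144891594
52595.5
[166.8581  32.1905] [ 0.4885 -0.1569  0.07  ]
[466.9154  25.9392] [0.5435 0.106  0.07  ]
[470.9067 217.5227] [0.7234 0.0908 0.07  ]
[170.8495 223.774 ] [ 0.6606 -0.2139  0.07  ]
tri w-> [0.6173 0.0182]
```

View pics/w1c.png

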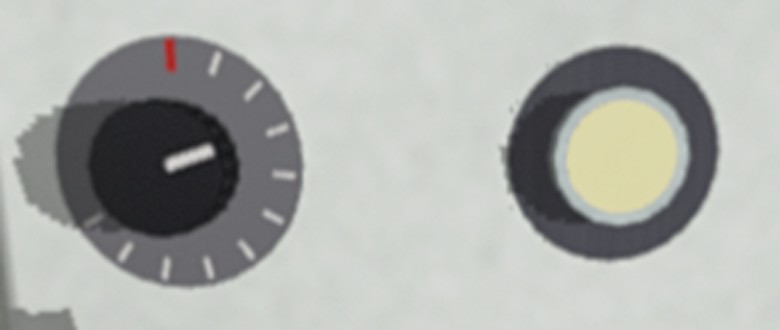

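```bash
cat > fit.py <<'E'
from h import *
def circ(s,m,z,box,tag):
    x0,y0,x1,y1=box; mm=np.zeros(m.shape,np.uint8); mm[y0:y1,x0:x1]=m[y0:y1,x0:x1]
    cs,_=cv2.findContours(mm,cv2.RETR_EXTERNAL,cv2.CHAIN_APPROX_NONE); c=max(cs,key=cv2.contourArea)
    M=cv2.moments(c); P=np.array([onplane(s,*p,z)[:2] for p in c[:,0]])
    k=np.ones(len(P),bool)
    for _ in range(4):
        A=np.c_[2*P,np.ones(len(P))]; x=np.linalg.lstsq(A[k],(P[k]**2).sum(1),rcond=None)[0]
        r=np.sqrt(x[2]+x[:2]@x[:2]); res=np.hypot(*(P-x[:2]).T)-r; k=np.abs(res)<max(1.5*np.std(res[k]),3e-4)
    print(tag,'pix',M['m10']/M['m00'],M['m01']/M['m00'],'area',M['m00'],'xy',x[:2],'r',r,'n',k.sum(),len(k)); return x[:2]
E
python3 - <<'E'
from fit import *
for n,b,kb,db in [('scene0',(345,205,375,235),(300,205,325,230),(400,178,428,202)),('side0',(305,170,332,190),(335,190,362,215),(220,175,248,197)),('w1',(340,90,430,170),(195,90,290,180),None)]:
    s=dict(np.load(f'pics/{n}.npz')); im=s['im'].astype(int); hsv=cv2.cvtColor(s['im'],cv2.COLOR_RGB2HSV)
    y=(im[:,:,0]-im[:,:,2]>25)&(im.max(2)>140)
    circ(s,y,.084,b,n+' yellow')
    if n=='w1':
        # light-blue rim: post top r 21
        gr=im.max(2)>150; 
        m=gr.astype(np.uint8); lab,st=cv2.connectedComponents(m)
        L=st[132,387]; circ(s,(st==L),.084,b,'w1 post top')
    if db is not None:
        m=(im[:,:,1]-im[:,:,0]>12); circ(s,m,.016,db,n+' dish')
E
```

```text
scene0 yellow pix 358.8095238095238 216.70868347338936 area 59.5 xy [0.6193 0.0176] r 0.01567326244087485 n 15 25
scene0 dish pix 413.93801652892563 189.89669421487602 area 121.0 xy [0.4797 0.2676] r 0.026323427644810358 n 22 38
side0 yellow pix 317.5719298245614 179.1754385964912 area 47.5 xy [0.6183 0.0167] r 0.015994319605694352 n 15 25
side0 dish pix 232.9675745784695 185.91569390402074 area 128.5 xy [0.4663 0.2644] r 0.027949095216408693 n 22 39
w1 yellow pix 386.76110837842265 131.8324315461551 area 1016.5 xy [0.6175 0.018 ] r 0.01646399096667086 n 79 101
w1 post top pix 386.6877833056937 131.5869541182974 area 1507.5 xy [0.6174 0.0179] r 0.020069126040390323 n 86 125
```

Request:
{"op": "step_arm", "data": {
  "steps": [
    [-1,-0.74,-0.54,0,0,0,0],
    [-1,-0.74,-0.54,0,0,0,0],
    [-1,-0.74,-0.54,0,0,0,0],
    [-1,-0.74,-0.54,0,0,0,0],
    [-1,0,0,0,0,0,1],
    [-1,0,0,0,0,0,1],
    [-1,0,0,0,0,0,1],
    [-1,0,0,0,0,0,1],
    [-1,0,0,0,0,0,1],
    [-1,0,0,0,0,0,1]
  ]
}}

```text
time: 4.2
position: [0.5891, -0.1177, 0.4051]
tool_rot: [0.969, 0.249, -0.0, -0.0]
ft_force: [-0.8, -0.4, -0.7]
grip_width: 0.0872
```

Request:
{"op": "step_arm", "data": {
  "steps": [
    [-1,0,0,0.25,0,0,1],
    [-1,0,0,0.25,0,0,1],
    [-1,0,0,0.25,0,0,1],
    [-1,0,0,0.25,0,0,1],
    [-1,0,0,0,0,0,0],
    [-1,0,0,0,0,0,0],
    [-1,0,0,0,0,0,0],
    [-1,0,0,0,0,0,0],
    [-1,0,0,0,0,0,0],
    [-1,0,0,0,0,0,0]
  ]
}}

```text
time: 5.2
position: [0.5895, -0.119, 0.3799]
tool_rot: [1.0, -0.025, 0.0, 0.0]
ft_force: [0.6, 0.7, 0.6]
grip_width: 0.0868
```

```bash
python3 - <<'E'
from h import *
ob(); s,im,d=shot('wrist','w2')
print(proj(s,[.589,-.118,.102]),proj(s,[.618,.019,.084]))
E
```

```text
time 5.2
q [-0.3849  0.5243  1.5195 -0.      1.0975 -0.334 ]
position [ 0.5895 -0.119   0.3799]
tool_rot [ 0.9997 -0.0254  0.0001  0.0001]
ft_force [0.5686 0.6878 0.6265]
moment [-0.1107  0.0369 -0.0236]
grip_width 0.08682025819894265
[315.7273 200.3714] [343.6661  23.8765]
```

View pics/w2.png

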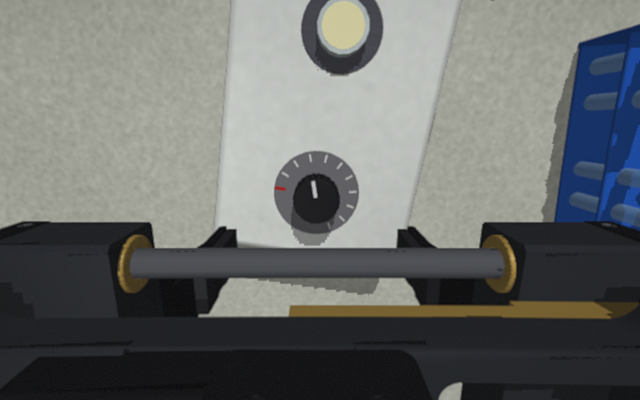

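Knob top is near (316,198), window at (344,27), red tick at (280,188). Quick refinement.

```bash
python3 - <<'E'
from fit import *
s=dict(np.load('pics/w2.npz')); im=s['im'].astype(int); g=im.max(2)
m=(g>150).astype(np.uint8); _,st=cv2.connectedComponents(m); circ(s,st==st[27,344],.084,(300,0,390,80),'post')
y=(im[:,:,0]-im[:,:,2]>25)&(g>140); circ(s,y,.084,(300,0,390,80),'yellow')
for th in (40,50,60): circ(s,cv2.morphologyEx((g<th).astype(np.uint8),cv2.MORPH_CLOSE,np.ones((5,5))),.102,(285,165,350,222),'knob %d'%th)
circ(s,cv2.morphologyEx((g<140).astype(np.uint8),cv2.MORPH_CLOSE,np.ones((5,5))),.07,(265,140,370,222),'dial')
d=s['d']; R=s['R'];c=-R.T@s['t']
for p in [(344,27),(316,198),(316,160),(280,120)]:
    o,r=ray(s,*p); print(p,d[p[1],p[0]],(o+r*d[p[1],p[0]]))
E
```

```text
post pix 342.89152413530974 25.353477765108323 area 2192.5 xy [0.6174 0.018 ] r 0.01984628554488203 n 106 153
yellow pix 342.93354666666664 24.62421333333333 area 1562.5 xy [0.6174 0.0182] r 0.016589127471030352 n 116 127
knob 40 pix 315.9443941679236 198.24042232277526 area 1657.5 xy [ 0.589  -0.1167] r 0.019647154097846065 n 73 135
knob 50 pix 315.8594799883143 198.26584867075664 area 1711.5 xy [ 0.5889 -0.1163] r 0.020234631377268265 n 80 135
knob 60 pix 315.8733674048836 198.37156918417566 area 1761.0 xy [ 0.5888 -0.1163] r 0.020315493064806445 n 86 138
dial pix 315.9477731278282 188.70963900513763 area 4898.5 xy [ 0.5891 -0.1192] r 0.03935795915388669 n 166 237
(344, 27) 0.25013238 [0.6182 0.0167 0.0842]
(316, 198) 0.26579264 [ 0.5893 -0.1161  0.1016]
(316, 160) 0.28806996 [ 0.5908 -0.0878  0.0715]
(280, 120) 0.28019443 [ 0.5607 -0.051   0.0709]
```

Request:
{"op": "step_arm", "data": {
  "steps": [
    [-1,0,-0.04,0.9,0,0,0],
    [-1,0,0,0.9,0,0,0],
    [-1,0,0,0.9,0,0,0],
    [-1,0,0,0.9,0,0,0],
    [-1,0,0,0.7,0,0,0],
    [-1,0,0,0.57,0,0,0],
    [-1,0,0,0,0,0,0],
    [0,0,0,0,0,0,0],
    [0,0,0,0,0,0,0],
    [0,0,0,0,0,0,0]
  ],
  "squeeze": 20
}}

```text
time: 6.25
position: [0.59, -0.1182, 0.2591]
tool_rot: [1.0, -0.026, 0.001, 0.0]
ft_force: [0.3, -0.2, -0.1]
grip_width: 0.0705
```

Request:
{"op": "step_arm", "data": {
  "steps": [
    [0.3,0,0,0,0,0,0],
    [0.5,0,0,0,0,0,0],
    [0.7,0,0,0,0,0,0],
    [1,0,0,0,0,0,0],
    [1,0,0,0,0,0,0],
    [1,0,0,0,0,0,0],
    [1,0,0,0,0,0,0],
    [1,0,0,0,0,0,0],
    [1,0,0,0,0,0,0],
    [1,0,0,0,0,0,0]
  ]
}}

```text
time: 7.25
position: [0.5894, -0.118, 0.2581]
tool_rot: [1.0, -0.026, -0.0, -0.0]
ft_force: [-2.9, -0.1, 4.7]
grip_width: 0.0391
```

```bash
python3 - <<'E'
from h import *
ob()
E
```

```text
time 7.25
q [-0.3833  0.6909  1.6089 -0.0003  0.8425 -0.332 ]
position [ 0.5894 -0.118   0.2581]
tool_rot [ 0.9997 -0.0256 -0.0004 -0.    ]
ft_force [-2.8579 -0.0561  4.7431]
moment [-0.1034  0.5503  0.0163]
grip_width 0.03913536106559479
```

Request:
{"op": "step_arm", "data": {
  "steps": [
    [1,0,0,0,0,0,-0.75],
    [1,0,0,0,0,0,-0.75],
    [1,0,0,0,0,0,-0.75],
    [1,0,0,0,0,0,-0.75],
    [1,0,0,0,0,0,-0.75],
    [1,0,0,0,0,0,-0.75],
    [1,0,0,0,0,0,-0.75],
    [1,0,0,0,0,0,-0.75],
    [1,0,0,0,0,0,-0.75],
    [1,0,0,0,0,0,-0.75]
  ]
}}

```text
time: 8.25
position: [0.589, -0.1183, 0.2581]
tool_rot: [0.878, 0.48, -0.001, -0.0]
ft_force: [-4.0, -1.8, 4.9]
grip_width: 0.0394
```

```bash
python3 - <<'E'
from h import *
ob()
E
```

```text
time 8.25
q [-0.3839  0.6907  1.6094 -0.0014  0.8434 -1.3832]
position [ 0.589  -0.1183  0.2581]
tool_rot [ 0.8775  0.4795 -0.001  -0.0004]
ft_force [-4.0259 -1.8381  4.8945]
moment [-0.2995  0.7683 -0.0472]
grip_width 0.03941993803634786
```

Request:
{"op": "step_arm", "data": {
  "steps": [
    [1,0,0,0,0,0,-0.4],
    [1,0,0,0,0,0,-0.4],
    [1,0,0,0,0,0,-0.4],
    [1,0,0,0,0,0,-0.3],
    [1,0,0,0,0,0,0],
    [1,0,0,0,0,0,0],
    [1,0,0,0,0,0,0],
    [1,0,0,0,0,0,0],
    [1,0,0,0,0,0,0],
    [1,0,0,0,0,0,0]
  ]
}}

```text
time: 9.25
position: [0.5889, -0.1184, 0.2581]
tool_rot: [0.824, 0.567, -0.001, -0.0]
ft_force: [-4.6, -1.9, 5.9]
grip_width: 0.0392
```

```bash
python3 - <<'E'
from h import *
ob()
E
```

```text
time 9.25
q [-0.3839  0.6906  1.6094 -0.0018  0.8434 -1.5886]
position [ 0.5889 -0.1184  0.2581]
tool_rot [ 0.8237  0.5671 -0.0011 -0.0004]
ft_force [-4.5693 -1.9255  5.8579]
moment [-0.3497  0.7608  0.0291]
grip_width 0.03918277304525947
```

Request:
{"op": "step_arm", "data": {
  "steps": [
    [1,0,0,0,0,0,-0.4],
    [1,0,0,0,0,0,-0.3],
    [1,0,0,0,0,0,-0.3],
    [1,0,0,0,0,0,0],
    [1,0,0,0,0,0,0],
    [1,0,0,0,0,0,0],
    [1,0,0,0,0,0,0],
    [1,0,0,0,0,0,0],
    [1,0,0,0,0,0,0],
    [1,0,0,0,0,0,0]
  ]
}}

```text
time: 10.25
position: [0.5892, -0.1185, 0.2578]
tool_rot: [0.783, 0.623, -0.001, -0.0]
ft_force: [-4.0, -4.1, 2.8]
grip_width: 0.0389
```

```bash
python3 - <<'E'
from h import *
ob()
E
```

```text
time 10.25
q [-0.3841  0.6912  1.6091 -0.0016  0.8423 -1.7269]
position [ 0.5892 -0.1185  0.2578]
tool_rot [ 0.7826  0.6225 -0.0008 -0.0002]
ft_force [-3.9982 -4.1056  2.8401]
moment [-0.6382  0.6473 -0.3252]
grip_width 0.03893832988862917
```

Request:
{"op": "step_arm", "data": {
  "steps": [
    [0.5,0,0,0,0,0,0.3],
    [0,0,0,0,0,0,0],
    [-0.4,0,0,0,0,0,0],
    [-0.7,0,0,0,0,0,0],
    [-0.7,0,0,-0.4,0,0,0],
    [-0.7,0,0,-0.9,0,0,0],
    [-0.7,0,0,-1,0,0,0],
    [-0.7,0,0,-1,0,0,0],
    [-0.7,0,0,-1,0,0,0],
    [-0.7,0,0,-1,0,0,0]
  ]
}}

```text
time: 11.25
position: [0.5896, -0.1178, 0.3924]
tool_rot: [0.795, 0.607, 0.0, 0.0]
ft_force: [0.4, 0.4, 0.0]
grip_width: 0.0738
```

```bash
python3 - <<'E'
from h import *
ob(); shot('wrist','w3')
im=cv2.imread('pics/w3.png')[130:240,220:420]; cv2.imwrite('pics/w3c.png',cv2.resize(im,None,fx=4,fy=4,interpolation=cv2.INTER_CUBIC))
E
```

```text
time 11.25
q [-0.3829  0.5092  1.5078  0.0004  1.1233 -1.6865]
position [ 0.5896 -0.1178  0.3924]
tool_rot [0.795  0.6065 0.0005 0.0005]
ft_force [0.3549 0.4399 0.0102]
moment [-0.0139  0.0173  0.0351]
grip_width 0.07380682759724706
```

View pics/w3c.png

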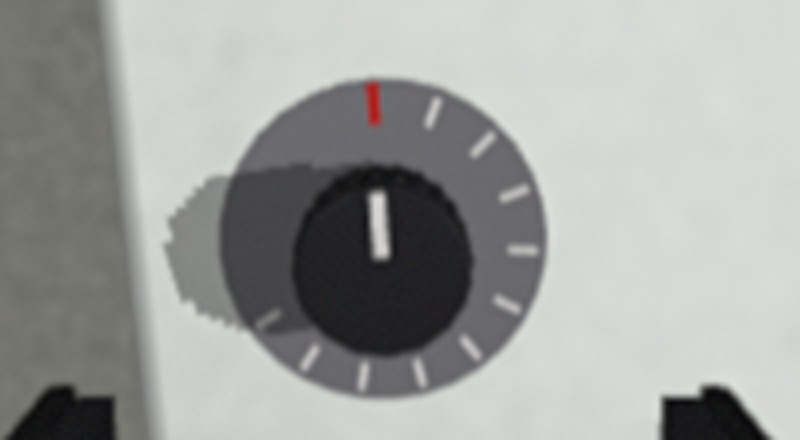

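The white line points straight at the red tick (line tip near (376,190) in the crop, tick at (373,105)), so the knob is at the stop. Next, the dish.

Request:
{"op": "step_arm", "data": {
  "steps": [
    [-0.7,0.907,-0.397,0,0,0,0],
    [-0.7,0.907,-0.397,0,0,0,0],
    [-0.7,0.907,-0.397,0,0,0,0],
    [-0.7,0.907,-0.397,0,0,0,0],
    [-0.7,0.907,-0.397,0,0,0,0],
    [-0.7,0.907,-0.397,0,0,0,0],
    [-0.7,0.907,-0.397,0,0,0,0],
    [-0.7,0.907,-0.397,0,0,0,0],
    [-0.7,0.907,-0.397,0,0,0,0],
    [-0.7,0.907,-0.397,0,0,0,0]
  ]
}}

```text
time: 12.3
position: [0.5536, 0.1281, 0.391]
tool_rot: [0.795, 0.607, 0.001, 0.0]
ft_force: [0.1, -0.1, 0.3]
grip_width: 0.0736
```

Request:
{"op": "step_arm", "data": {
  "steps": [
    [-0.7,0.907,-0.397,0,0,0,0],
    [-0.7,0.907,-0.397,0,0,0,0],
    [-0.7,0.907,-0.397,0,0,0,0],
    [-0.7,0.907,-0.397,0,0,0,0],
    [-0.7,0.907,-0.397,0,0,0,0],
    [-0.7,0,0,0.5,0,0,0],
    [-0.7,0,0,0.5,0,0,0],
    [-0.7,0,0,0.5,0,0,0],
    [-0.7,0,0,0,0,0,0],
    [-0.7,0,0,0,0,0,0]
  ]
}}

```text
time: 13.3
position: [0.5362, 0.2485, 0.3522]
tool_rot: [0.796, 0.606, -0.001, -0.0]
ft_force: [0.2, -0.7, -0.9]
grip_width: 0.0741
```

```bash
python3 - <<'E'
from fit import *
ob(); s,im,d=shot('wrist','w4'); im=im.astype(int)
m=(im[:,:,1]-im[:,:,0]>12); circ(s,m,.016,(200,0,450,220),'dish')
E
```

```text
time 13.3
q [ 0.245   0.5462  1.5716 -0.0001  1.0254 -1.0567]
position [0.5362 0.2485 0.3522]
tool_rot [ 0.7956  0.6059 -0.0008 -0.0003]
ft_force [ 0.2246 -0.7405 -0.9068]
moment [ 0.0085 -0.0044  0.0041]
grip_width 0.07408715660935994
dish pix 323.02508423811304 117.49294895794333 area 2671.0 xy [0.4712 0.2724] r 0.027705929467172857 n 103 168
```

View pics/w4.png

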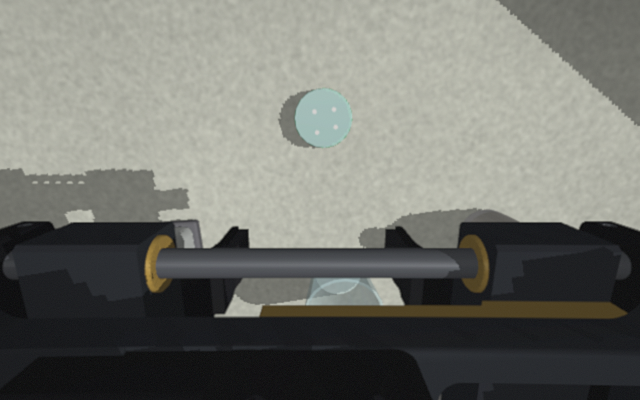

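Dish lid centred at about (323,118), clear space around it.

```bash
python3 - <<'E'
from fit import *
s=dict(np.load('pics/w4.npz'))
for p in [(323,117.5),(323.5,118)]: print(onplane(s,*p,.016), onplane(s,*p,.012))
im=s['im'].astype(int)
for t in (4,8,16,22): circ(s,(im[:,:,1]-im[:,:,0]>t),.014,(200,0,450,220),'dish%d'%t)
d=s['d']; o,r=ray(s,323,118); print(o+r*d[118,323]); o,r=ray(s,400,118); print(o+r*d[118,400])
q=s
dx=np.array([.4712,.2715])-np.array([.5362,.2485]); a=2*np.arctan2(.6059,.7956); print(np.degrees(a), dx@[np.cos(a),np.sin(a)],dx@[np.sin(a),-np.cos(a)])
E
```

```text
[0.4705 0.2725 0.016 ] [0.4705 0.2726 0.012 ]
[0.4711 0.2729 0.016 ] [0.4711 0.273  0.012 ]
dish4 pix 323.0411612046593 117.50135795763173 area 2761.5 xy [0.4712 0.2724] r 0.028334432245199173 n 106 171
dish8 pix 322.9446902654867 117.43030973451327 area 2712.0 xy [0.4711 0.2723] r 0.02809653572196507 n 113 166
dish16 pix 323.05044736341137 117.55771305285867 area 2626.5 xy [0.4712 0.2724] r 0.027600561044567883 n 105 169
dish22 pix 323.1310708016384 117.54502308042389 area 2563.5 xy [0.4712 0.2724] r 0.02732210325619106 n 98 165
[0.471  0.2724 0.0164]
[0.4918 0.3479 0.0003]
74.58315707121946 0.004892829332261807 -0.06877543326744923
```

Request:
{"op": "step_arm", "data": {
  "steps": [
    [-0.9,0.055,-0.69,0.4,0,0,0],
    [-0.9,0.055,-0.69,0.4,0,0,0],
    [-0.9,0.055,-0.69,0.5,0,0,0],
    [-0.9,0.055,-0.69,0.7,0,0,0],
    [-0.9,0,0,0.9,0,0,0],
    [-0.9,0,0,0.9,0,0,0],
    [-0.9,0,0,0.9,0,0,0],
    [-0.9,0,0,0.9,0,0,0],
    [-0.9,0,0,0.6,0,0,0],
    [-0.9,0,0,0.2,0,0,0]
  ],
  "squeeze": 10
}}

```text
time: 14.35
position: [0.4711, 0.2726, 0.192]
tool_rot: [0.795, 0.606, -0.001, -0.0]
ft_force: [-0.5, -0.3, 0.0]
grip_width: 0.0827
```

```bash
python3 - <<'E'
from h import *
ob()
E
```

```text
time 14.35
q [ 0.3191  0.7558  1.7788 -0.0001  0.6083 -0.9833]
position [0.4711 0.2726 0.192 ]
tool_rot [ 0.7953  0.6062 -0.0006 -0.0002]
ft_force [-0.5117 -0.3237  0.0345]
moment [ 0.0242 -0.0187  0.0046]
grip_width 0.08273086811703674
```

Request:
{"op": "step_arm", "data": {
  "steps": [
    [-0.9,0,0,0.12,0,0,0],
    [-0.6,0,0,0.12,0,0,0],
    [-0.3,0,0,0,0,0,0],
    [-0.1,0,0,0,0,0,0],
    [0.1,0,0,0,0,0,0],
    [0.3,0,0,0,0,0,0],
    [0.5,0,0,0,0,0,0],
    [1,0,0,0,0,0,0],
    [1,0,0,0,0,0,0],
    [1,0,0,0,0,0,0]
  ],
  "squeeze": 10
}}

```text
time: 15.35
position: [0.471, 0.273, 0.1875]
tool_rot: [0.795, 0.606, 0.0, 0.0]
ft_force: [-0.5, 0.5, 5.6]
grip_width: 0.0553
```

```bash
python3 - <<'E'
from h import *
ob()
E
```

```text
time 15.35
q [ 0.3199  0.7641  1.7799  0.      0.5968 -0.9832]
position [0.471  0.273  0.1875]
tool_rot [0.7951 0.6064 0.0004 0.0001]
ft_force [-0.5064  0.477   5.5526]
moment [0.0015 0.1165 0.0025]
grip_width 0.05532443147538792
```

Request:
{"op": "step_arm", "data": {
  "steps": [
    [1,0,0,-0.2,0,0,0],
    [1,0,0,-0.4,0,0,0],
    [1,0,0,-0.6,0,0,0],
    [1,0,0,-0.8,0,0,0],
    [1,0,0,-0.8,0,0,0],
    [1,0,0,-0.8,0,0,0],
    [1,0,0,-0.8,0,0,0],
    [1,0,0,-0.6,0,0,0],
    [1,0,0,-0.4,0,0,0],
    [1,0,0,0,0,0,0]
  ]
}}

```text
time: 16.35
position: [0.4711, 0.273, 0.3235]
tool_rot: [0.795, 0.606, 0.001, 0.0]
ft_force: [0.5, 0.1, -0.5]
grip_width: 0.0554
```

```bash
python3 - <<'E'
from h import *
ob()
shot('side','s5'); shot('scene','sc5')
a=cv2.imread('pics/s5.png')[100:250,150:400]; b=cv2.imread('pics/sc5.png')[90:240,330:500]
cv2.imwrite('pics/j5.png',np.hstack([cv2.resize(a,(450,270)),cv2.resize(b,(306,270))]))
E
```

```text
time 16.35
q [ 0.32    0.5324  1.7142  0.      0.892  -0.9832]
position [0.4711 0.273  0.3235]
tool_rot [0.7951 0.6064 0.0014 0.0005]
ft_force [ 0.4895  0.1379 -0.4804]
moment [0.0499 0.018  0.0084]
grip_width 0.05540051585822453
```

View pics/j5.png

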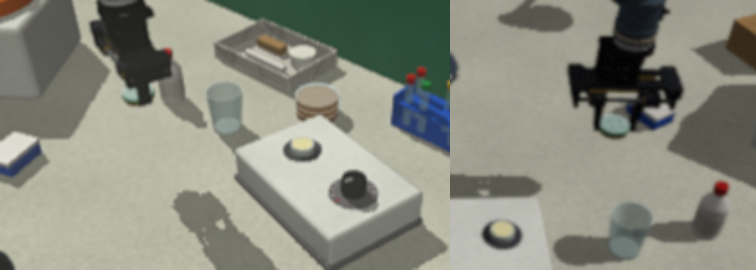

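Request:
{"op": "step_arm", "data": {
  "steps": [
    [1,-0.394,0.398,0,0,0,0],
    [1,-0.787,0.795,0,0,0,0],
    [1,-0.984,0.994,0,0,0,0],
    [1,-0.984,0.994,0,0,0,0],
    [1,-0.984,0.994,0,0,0,0],
    [1,-0.984,0.994,0,0,0,0],
    [1,-0.984,0.994,0,0,0,0],
    [1,-0.984,0.994,0,0,0,0],
    [1,-0.787,0.795,0,0,0,0],
    [1,-0.394,0.398,0,0,0,0]
  ]
}}

```text
time: 17.45
position: [0.6187, 0.0151, 0.3209]
tool_rot: [0.796, 0.605, -0.0, 0.0]
ft_force: [-0.7, 0.2, -0.2]
grip_width: 0.0556
```

Request:
{"op": "step_arm", "data": {
  "steps": [
    [1,0,0,0.3,0,0,0],
    [1,0,0,0.4,0,0,0],
    [1,0,0,0.4,0,0,0],
    [1,0,0,0.3,0,0,0],
    [1,0,0,0.1,0,0,0],
    [1,0,0,0,0,0,0],
    [1,0,0,0,0,0,0],
    [1,0,0,0,0,0,0],
    [1,0,0,0,0,0,0],
    [1,0,0,0,0,0,0]
  ]
}}

```text
time: 18.45
position: [0.6176, 0.0184, 0.2849]
tool_rot: [0.795, 0.606, 0.0, 0.0]
ft_force: [-0.6, 0.4, -1.2]
grip_width: 0.0557
```

```bash
python3 - <<'E'
from h import *
ob()
shot('side','s6'); shot('scene','sc6')
a=cv2.imread('pics/s6.png')[140:230,260:380]; b=cv2.imread('pics/sc6.png')[160:250,300:420]
cv2.imwrite('pics/j6.png',np.hstack([cv2.resize(a,(400,300),interpolation=2),cv2.resize(b,(400,300),interpolation=2)]))
E
```

```text
time 18.45
q [-0.1509  0.6685  1.5507 -0.      0.9217 -1.4539]
position [0.6176 0.0184 0.2849]
tool_rot [0.7951 0.6064 0.0002 0.0003]
ft_force [-0.5856  0.4477 -1.241 ]
moment [-0.0323  0.0345 -0.0146]
grip_width 0.055704014771914626
```

View pics/j6.png

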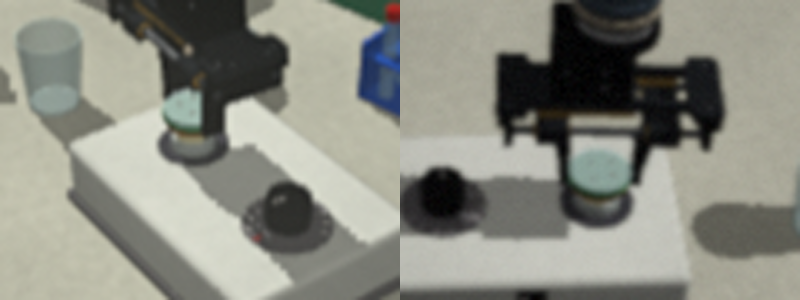

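Dish hangs level above the post in both views, centred to the eye. Lowering slowly.

Request:
{"op": "step_arm", "data": {
  "steps": [
    [1,0,0,0.08,0,0,0],
    [1,0,0,0.08,0,0,0],
    [1,0,0,0.08,0,0,0],
    [1,0,0,0.08,0,0,0],
    [1,0,0,0.06,0,0,0],
    [1,0,0,0.04,0,0,0],
    [1,0,0,0.03,0,0,0],
    [1,0,0,0.03,0,0,0],
    [1,0,0,0,0,0,0],
    [1,0,0,0,0,0,0]
  ],
  "squeeze": 6
}}

```text
time: 19.55
position: [0.6176, 0.0184, 0.2725]
tool_rot: [0.795, 0.606, 0.0, 0.0]
ft_force: [-0.0, -0.5, -0.5]
grip_width: 0.0556
```

Request:
{"op": "step_arm", "data": {
  "steps": [
    [1,0,0,0.02,0,0,0],
    [1,0,0,0.02,0,0,0],
    [1,0,0,0,0,0,0],
    [1,0,0,0,0,0,0],
    [1,0,0,0,0,0,0],
    [1,0,0,0,0,0,0],
    [1,0,0,0,0,0,0],
    [1,0,0,0,0,0,0],
    [1,0,0,0,0,0,0],
    [1,0,0,0,0,0,0]
  ]
}}

```text
time: 20.55
position: [0.6176, 0.0184, 0.2715]
tool_rot: [0.795, 0.606, 0.0, 0.0]
ft_force: [0.4, -0.5, 0.1]
grip_width: 0.0555
```

```bash
python3 - <<'E'
from h import *
ob()
shot('side','s7'); shot('scene','sc7')
a=cv2.imread('pics/s7.png')[140:230,260:380]; b=cv2.imread('pics/sc7.png')[160:250,300:420]
cv2.imwrite('pics/j7.png',np.hstack([cv2.resize(a,(400,300),interpolation=2),cv2.resize(b,(400,300),interpolation=2)]))
E
```

```text
time 20.55
q [-0.1508  0.6876  1.5579  0.      0.8959 -1.4539]
position [0.6176 0.0184 0.2715]
tool_rot [0.7951 0.6064 0.     0.    ]
ft_force [ 0.4247 -0.5218  0.082 ]
moment [ 0.0056 -0.0146  0.0586]
grip_width 0.05549014272143553
```

View pics/j7.png

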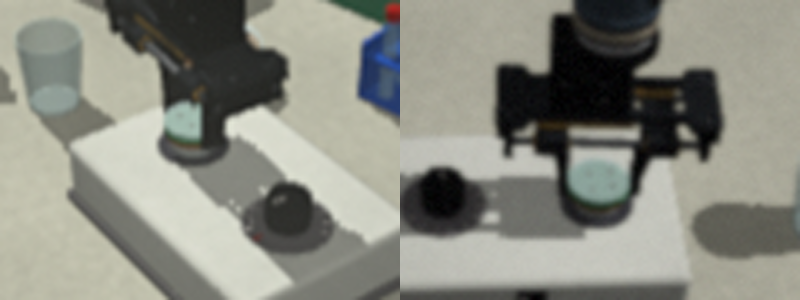

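Request:
{"op": "step_arm", "data": {
  "steps": [
    [1,0,0,0.02,0,0,0],
    [1,0,0,0.02,0,0,0],
    [1,0,0,0.02,0,0,0],
    [1,0,0,0,0,0,0],
    [1,0,0,0,0,0,0],
    [1,0,0,0,0,0,0],
    [1,0,0,0,0,0,0],
    [1,0,0,0,0,0,0],
    [1,0,0,0,0,0,0],
    [1,0,0,0,0,0,0]
  ]
}}

```text
time: 21.65
position: [0.6176, 0.0184, 0.2712]
tool_rot: [0.795, 0.606, 0.0, 0.0]
ft_force: [-1.0, 0.7, 6.9]
grip_width: 0.0557
```

```bash
python3 - <<'E'
from h import *
ob()
E
```

```text
time 21.65
q [-0.1508  0.6881  1.5583 -0.0002  0.8945 -1.4539]
position [0.6176 0.0184 0.2712]
tool_rot [0.7951 0.6065 0.0002 0.0003]
ft_force [-0.9502  0.6809  6.8877]
moment [-0.0132  0.2753 -0.0283]
grip_width 0.055707539097038544
```

Contact felt (6.9 N at the expected height). I'll ease off, then release.

Request:
{"op": "step_arm", "data": {
  "steps": [
    [1,0,0,-0.03,0,0,0],
    [1,0,0,0,0,0,0],
    [0.2,0,0,0,0,0,0],
    [0.1,0,0,0,0,0,0],
    [0,0,0,0,0,0,0],
    [-0.2,0,0,0,0,0,0],
    [-0.4,0,0,0,0,0,0],
    [-0.6,0,0,0,0,0,0],
    [-0.8,0,0,0,0,0,0],
    [-0.8,0,0,0,0,0,0]
  ]
}}

```text
time: 22.65
position: [0.6175, 0.0184, 0.2703]
tool_rot: [0.795, 0.606, -0.0, -0.0]
ft_force: [-0.2, -0.2, -1.0]
grip_width: 0.0748
```

Request:
{"op": "step_arm", "data": {
  "steps": [
    [-0.8,0,0,-0.2,0,0,0],
    [-0.8,0,0,-0.5,0,0,0],
    [-0.8,0,0,-1,0,0,0],
    [-0.8,0,0,-1,0,0,0],
    [-0.8,0,0,-1,0,0,0],
    [-0.8,0,0,-1,0,0,0],
    [-0.8,-0.4,0.8,-0.6,0,0,0],
    [-0.8,-0.6,0.8,0,0,0,0],
    [-0.8,-0.6,0.5,0,0,0,0],
    [-0.8,0,0,0,0,0,0]
  ]
}}

```text
time: 23.65
position: [0.6582, -0.0365, 0.4036]
tool_rot: [0.796, 0.605, 0.0, 0.001]
ft_force: [0.6, -0.1, -0.4]
grip_width: 0.0782
```

```bash
python3 - <<'E'
from fit import *
ob(); s,im,d=shot('wrist','w8'); shot('side','s8'); shot('scene','sc8')
im=im.astype(int); m=(im[:,:,1]-im[:,:,0]>12); circ(s,m,.1,(250,0,550,220),'dish')
E
```

```text
time 23.65
q [-0.2244  0.5757  1.3421 -0.0009  1.2224 -1.5246]
position [ 0.6582 -0.0365  0.4036]
tool_rot [0.7959 0.6054 0.0001 0.0008]
ft_force [ 0.5737 -0.1074 -0.4156]
moment [ 0.0191 -0.0258  0.0013]
grip_width 0.07816087658755043
dish pix 363.9590050667895 133.3633246327857 area 3256.5 xy [0.617  0.0177] r 0.02795570880392073 n 140 183
```

View pics/w8.png

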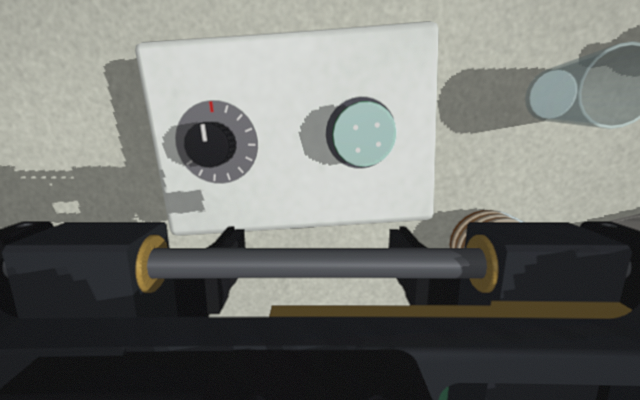

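Dish measures (0.617, 0.0177) against the window's (0.6174, 0.0180). The white line is still at the red tick. Now back to the knob.

Request:
{"op": "step_arm", "data": {
  "steps": [
    [-0.8,-0.78,-0.36,0,0,0,0],
    [-0.8,-0.78,-0.36,0,0,0,0],
    [-0.8,-0.78,-0.36,0,0,0,0],
    [-0.8,-0.78,-0.36,0,0,0,0],
    [-0.8,-0.78,-0.36,0.2,0,0,0],
    [-0.8,0,0,0.9,0,0,0],
    [-0.8,0,0,0.9,0,0,0],
    [-0.8,0,0,0.9,0,0,0],
    [-0.8,0,0,0.9,0,0,0],
    [-0.8,0,0,0.6,0,0,0]
  ],
  "squeeze": 20
}}

```text
time: 24.8
position: [0.5873, -0.1149, 0.2915]
tool_rot: [0.795, 0.607, -0.001, -0.002]
ft_force: [-0.2, -0.0, -0.2]
grip_width: 0.0786
```

```bash
python3 - <<'E'
from h import *
ob()
E
```

```text
time 24.8
q [-0.3798  0.639   1.5967  0.0004  0.9098 -1.684 ]
position [ 0.5873 -0.1149  0.2915]
tool_rot [ 0.7949  0.6068 -0.0009 -0.0018]
ft_force [-0.2401 -0.0458 -0.202 ]
moment [ 0.0211 -0.0224 -0.0165]
grip_width 0.07861584618006025
```

Request:
{"op": "step_arm", "data": {
  "steps": [
    [-0.8,-0.12,0.1,0,0,0,0],
    [-0.8,0,0,0,0,0,0],
    [-0.8,0,0,0,0,0,0],
    [-0.8,0,0,0,0,0,0],
    [-0.8,0,0,0,0,0,0],
    [-0.8,0,0,0,0,0,0],
    [-0.8,0,0,0,0,0,0],
    [-0.8,0,0,0,0,0,0],
    [-0.8,0,0,0,0,0,0],
    [-0.8,0,0,0,0,0,0]
  ]
}}

```text
time: 25.8
position: [0.59, -0.1197, 0.2932]
tool_rot: [0.795, 0.606, -0.0, -0.0]
ft_force: [-0.6, 0.3, -0.3]
grip_width: 0.0783
```

```bash
python3 - <<'E'
from h import *
ob()
E
```

```text
time 25.8
q [-0.3857  0.6398  1.5874  0.      0.9145 -1.6888]
position [ 0.59   -0.1197  0.2932]
tool_rot [ 0.7952  0.6064 -0.     -0.0001]
ft_force [-0.5669  0.3294 -0.3416]
moment [-0.0008 -0.0297  0.0131]
grip_width 0.07825555230532705
```

Request:
{"op": "step_arm", "data": {
  "steps": [
    [-0.8,0.04,-0.06,0.1,0,0,0],
    [-0.8,0,0,0.4,0,0,0],
    [-0.8,0,0,0.4,0,0,0],
    [-0.6,0,0,0.3,0,0,0],
    [-0.3,0,0,0.12,0,0,0],
    [0,0,0,0,0,0,0],
    [0.2,0,0,0,0,0,0],
    [0.4,0,0,0,0,0,0],
    [0.5,0,0,0,0,0,0],
    [1,0,0,0,0,0,0]
  ]
}}

```text
time: 26.8
position: [0.5889, -0.1186, 0.2607]
tool_rot: [0.795, 0.607, 0.0, 0.001]
ft_force: [-0.0, -1.6, -0.3]
grip_width: 0.0396
```

Request:
{"op": "step_arm", "data": {
  "steps": [
    [1,0,0,0,0,0,0],
    [1,0,0,0,0,0,0],
    [1,0,0,0,0,0,0.1],
    [1,0,0,0,0,0,0.3],
    [1,0,0,0,0,0,0.6],
    [1,0,0,0,0,0,0.8],
    [1,0,0,0,0,0,0.8],
    [1,0,0,0,0,0,0.8],
    [1,0,0,0,0,0,0.8],
    [1,0,0,0,0,0,0.8]
  ]
}}

```text
time: 27.8
position: [0.589, -0.1186, 0.2607]
tool_rot: [0.955, 0.295, 0.0, 0.0]
ft_force: [-1.0, -1.5, 3.8]
grip_width: 0.0393
```

```bash
python3 - <<'E'
from h import *
o=ob(); print(np.degrees(2*np.arctan2(o['tool_rot'][1],o['tool_rot'][0])))
E
```

```text
time 27.8
q [-0.3844  0.6865  1.6089 -0.0004  0.8452 -0.984 ]
position [ 0.589  -0.1186  0.2607]
tool_rot [0.9554 0.2954 0.0003 0.0004]
ft_force [-1.0346 -1.474   3.7826]
moment [-0.3324  0.1666 -0.065 ]
grip_width 0.039288065368836785
34.36741751164359
```

Request:
{"op": "step_arm", "data": {
  "steps": [
    [1,0,0,0,0,0,0.9],
    [1,0,0,0,0,0,0.9],
    [1,0,0,0,0,0,0.9],
    [1,0,0,0,0,0,0.9],
    [1,0,0,0,0,0,0.9],
    [1,0,0,0,0,0,0.9],
    [1,0,0,0,0,0,0.9],
    [1,0,0,0,0,0,0.9],
    [1,0,0,0,0,0,0.9],
    [1,0,0,0,0,0,0.9]
  ]
}}

```text
time: 28.8
position: [0.5891, -0.1186, 0.2606]
tool_rot: [0.946, -0.323, 0.001, 0.0]
ft_force: [-0.4, -0.9, 2.8]
grip_width: 0.04
```

Request:
{"op": "step_arm", "data": {
  "steps": [
    [1,0,0,0,0,0,0.5],
    [1,0,0,0,0,0,0.3],
    [1,0,0,0,0,0,0.2],
    [1,0,0,0,0,0,0],
    [1,0,0,0,0,0,0],
    [1,0,0,0,0,0,0],
    [1,0,0,0,0,0,0],
    [1,0,0,0,0,0,0],
    [1,0,0,0,0,0,0],
    [1,0,0,0,0,0,0]
  ]
}}

```text
time: 29.8
position: [0.5891, -0.1186, 0.2606]
tool_rot: [0.923, -0.385, 0.001, 0.0]
ft_force: [-0.6, -1.8, 5.2]
grip_width: 0.0398
```

```bash
python3 - <<'E'
from h import *
o=ob(); print(np.degrees(2*np.arctan2(o['tool_rot'][1],o['tool_rot'][0])))
E
```

```text
time 29.8
q [-0.3844  0.6867  1.6087 -0.0004  0.8451  0.4068]
position [ 0.5891 -0.1186  0.2606]
tool_rot [ 0.9228 -0.3853  0.0006  0.0001]
ft_force [-0.5978 -1.7502  5.2175]
moment [-0.4898  0.1394  0.0303]
grip_width 0.039833949456787573
-45.32156151781719
```

Request:
{"op": "step_arm", "data": {
  "steps": [
    [0.4,0,0,0,0,0,0],
    [0,0,0,0,0,0,0],
    [-0.4,0,0,0,0,0,0],
    [-0.7,0,0,0,0,0,0],
    [-0.7,0,0,-0.4,0,0,0],
    [-0.7,0,0,-0.9,0,0,0],
    [-0.7,0,0,-1,0,0,0],
    [-0.7,0,0,-1,0,0,0],
    [-0.7,0,0,-1,0,0,0],
    [-0.7,0,0,-1,0,0,0]
  ]
}}

```text
time: 30.8
position: [0.5886, -0.1181, 0.3943]
tool_rot: [0.923, -0.385, -0.0, -0.0]
ft_force: [0.9, 0.2, 0.4]
grip_width: 0.0738
```

Request:
{"op": "step_arm", "data": {
  "steps": [
    [-0.7,0,0.5,-0.5,0,0,0],
    [-0.7,0,0.8,0,0,0,0],
    [-0.7,0,0.8,0,0,0,0],
    [-0.7,0,0.5,0,0,0,0],
    [-0.7,0,0,0,0,0,0],
    [-0.7,0,0,0,0,0,0],
    [-0.7,0,0,0,0,0,0],
    [-0.7,0,0,0,0,0,0],
    [-0.7,0,0,0,0,0,0],
    [-0.7,0,0,0,0,0,0]
  ]
}}

```text
time: 31.8
position: [0.5429, -0.1637, 0.4051]
tool_rot: [0.923, -0.385, -0.0, -0.0]
ft_force: [-0.2, 1.2, 0.4]
grip_width: 0.0737
```

```bash
python3 - <<'E'
from fit import *
ob(); s,im,d=shot('wrist','w9'); shot('side','s9'); shot('scene','sc9')
im=im.astype(int); g=im.max(2); t=np.array([0,0]);
m=(im[:,:,1]-im[:,:,0]>12); circ(s,m,.1,(0,0,640,220),'dish')
kx,ky=proj(s,[.589,-.118,.102]); print(kx,ky)
r=(im[:,:,0]-im[:,:,1]>60); r[:int(ky)-80]=0; r[int(ky)+80:]=0; r[:,:int(kx)-80]=0; r[:,int(kx)+80:]=0; ys,xs=np.nonzero(r); T=onplane(s,xs.mean(),ys.mean(),.07)[:2]; print('tick pix',xs.mean(),ys.mean(),T)
x0,y0=int(kx)-17,int(ky)-17; ys,xs=np.nonzero(g[y0:y0+34,x0:x0+34]>130); P=np.array([onplane(s,x+x0,y+y0,.102)[:2] for x,y in zip(xs,ys)]); v=np.linalg.svd(P-P.mean(0))[2][0]
c=np.array([.589,-.118]); v=v*np.sign(v@(P.mean(0)-c)); at=np.degrees(np.arctan2(*(T-c)[::-1])); al=np.degrees(np.arctan2(v[1],v[0])); print(len(P),P.mean(0),'tick ang',at,'line',al,'cw',(at-al)%360,'clicks',((at-al)%360)/24)
a=s['im'][max(0,int(ky)-70):int(ky)+60,int(kx)-80:int(kx)+80]; cv2.imwrite('pics/w9c.png',cv2.resize(a,None,fx=4,fy=4,interpolation=2)[:,:,::-1])
E
```

```text
time 31.8
q [-0.49    0.4489  1.5799  0.      1.1129  0.3006]
position [ 0.5429 -0.1637  0.4051]
tool_rot [ 0.9229 -0.3851 -0.     -0.    ]
ft_force [-0.1797  1.1954  0.3837]
moment [-0.1024  0.0849 -0.0411]
grip_width 0.07372937413100882
dish pix 596.9994867847062 6.632024634334103 area 649.5 xy [ 0.8184 -0.2052] r 0.022460017977657523 n 85 143
316.35165509891107 121.98820612527152
tick pix 288.1875 142.40625 [ 0.5557 -0.112 ]
58 [ 0.5958 -0.1116] tick ang 169.87067030325386 line 45.96563788243761 cw 123.90503242081624 clicks 5.162709684200677Traceback (most recent call last):
  File "<stdin>", line 9, in <module>
KeyError: 'im'
```

View pics/w9.png

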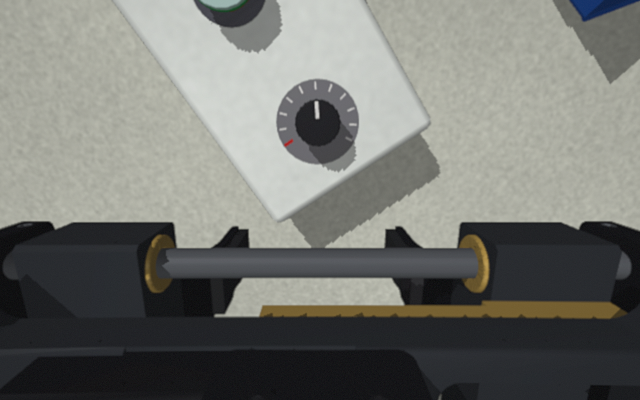

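View pics/sc9.png

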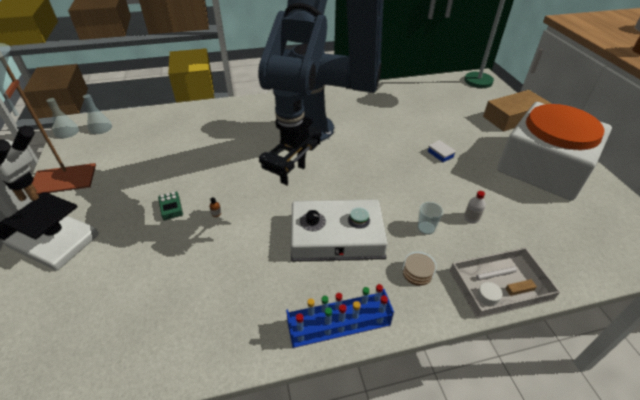

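```bash
python3 - <<'E'
from h import *
a=cv2.imread('pics/w9.png')[70:175,265:370]; cv2.imwrite('pics/w9c.png',cv2.resize(a,(560,560),interpolation=2))
E
```

```text
(no output)
```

View pics/w9c.png

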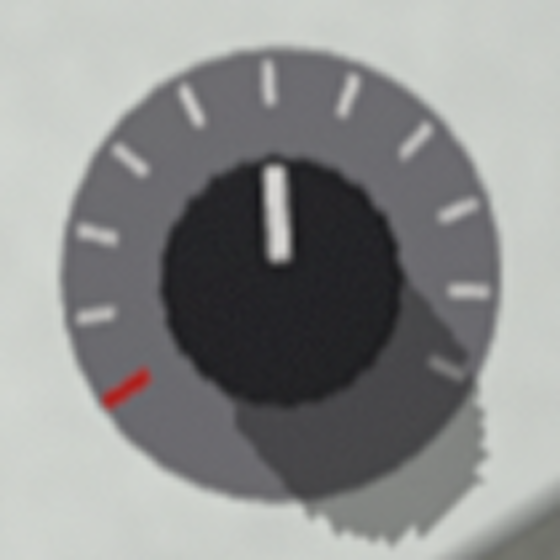

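The line points at the fifth tick clockwise of the red one (crop (268,83)). The dish sits on the window in the scene view at (359,217), and the arm is clear. Handing in.

```bash
python3 - <<'E'
from fit import *
s=dict(np.load('pics/sc9.npz')); im=s['im'].astype(int); circ(s,(im[:,:,1]-im[:,:,0]>10),.1,(340,200,380,235),'dish scene')
print(robot.hand_in())
E
```

```text
dish scene pix 359.2742200328407 214.5525451559934 area 203.0 xy [0.6251 0.0159] r 0.027996302345846526 n 26 48
the job is handed in; nothing more can be done
None
```

The job is handed in at about 32 s. The robot gave no verdict.

**What I did:**
- **Knob to the stop:** I wound it anticlockwise until the wrist felt about 0.33 N m of reaction. After I let go, the white line lay on the red tick.
- **Dish:** I set it lid up on the window with about 7 N of contact force, then eased off and released it.
- **Knob to five clicks:** the line was still on the red tick before this turn. I turned the knob 120° clockwise, let go and moved the arm clear.

**Last checks:**
- **Clicks:** the line points at the fifth tick clockwise of the red one. The angle measured 124° (5.16 clicks) instead of 120°; I put the difference down to camera error.
- **Centring:** just after placing, the wrist camera put the dish within about 0.5 mm of the window centre. I did not repeat that close view after the final knob turn.
- **Disagreement:** the final scene-camera fit put the dish about 6 mm further out in x than the window. The same fit read about 8 mm too far out when the dish was still on the table, so I trusted the wrist reading.
- **Other objects:** they appear where they started in the last scene picture, judged by eye.
- **Not checked:** I did not read the red focus pointer.

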